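# Jack up the front of a bench jar mill and hold it

## Robot

A 6-joint arm with a two-finger parallel gripper is mounted at the origin on the work surface. World frame = base frame: x ahead of the robot, y to its left, z up, the work surface at z = 0. Lengths are in m, angles in rad, forces in N, time in s.
With the tool pointing down it reaches from about 0.375 to 0.925 m from the base axis. Payload 5.7 kg.
Tool frame: the origin (TCP) lies midway between the tips of the shut fingers; the grasp point (between the pads) lies 19 mm behind it; y points along the fingers, z is the direction in which the jaws open and shut, and the axes are right-handed (so a half turn about y gives the same grasp; the last joint's range is limited). The gripper opens to 85 mm and grips with 20 to 120 N. Pads are 22 mm wide; open, the fingers measure 114 mm over their backs; the gripper's body (76 mm by 85 mm) begins 54 mm behind the grasp point. The pads swing forward as they close: fully open they stand 13 mm farther back than shut.
Start: joints at [-1.257, 0.359, 1.51, -0, 1.272, -0.115], TCP at [0.249, -0.546, 0.231] pointing down, gripper open.
Joint ranges: [-2.97, 2.97], [-1.01, 2.36], [0.21, 2.38], [-0.96, 4.11], [0.2, 2.71], [-2.98, 2.98]. Speed limits (rad/s): [2.39, 2.39, 3.14, 3.14, 3.14, 3.14].

## Interface

Orientations are given as a rotation vector (axis times angle).
In Python, from plant import telemetry, camera, camera_model, finish_job gives the robot as it stands.
- The arm moves only by the tool servo_tool, never from a script. Its argument "steps" is a list of rows, each an object with "travel": the shift along the world's x, y, z in mm, a list of three; "dr": the turn, a rotation vector about the world's x, y, z in degrees, a list of three. In form: [{"travel": [x, y, z], "dr": [rx, ry, rz]}, ...]. A call has 1 to 5 rows; each row shifts and turns the pose as measured when the row begins; what a row does not reach is not made up. A row lasts 1/10 s, in which the tool goes at most 50 mm and 8.59 degrees, less where a joint would pass 70% of its speed; a pose out of reach is approached as far as the arm can. A call with a gripper value outside its range is refused whole. "claw" is the finger opening in mm, from 0 to 85.4, set as the call begins (left out, the last holds). The fingers move at their own pace and stop on an object; "force" is the grip in N (left out, the last holds). Time passes only in rows, so rows that do not move let the fingers close. It gives the time, the measured TCP pose, the force and the opening at its end, in the units of the state.
- telemetry.get_obs(): the state, without advancing time (a new reading comes with each control period).
- camera(name): name is "side" or "top"; returns (picture, depth): 384x512x3 uint8, red, green, blue; 384x512 float32, m along the optical axis (not along the pixel's ray), 0 where there is no reading.
- camera_model(name): a dict with "intrinsics" (3x3 intrinsics, pixels), "origin" and "orientation" of the camera in the world. Camera axes: x right, y down, z forward; pixel columns grow to the right and rows downward; lengths in m; the calibration is good to about 2 mm. A picture is of the moment at which its call begins. camera_model takes no time and is no camera call.
- finish_job(): hands the job in, once; it reports no verdict.
The state is a dict: "time_s": time; "joint_pos": joint angles; "qvel": joint speeds; "joint_torque": joint torques, N m; "tcp_pos": TCP position; "eef_rot": TCP orientation; "force": force on the tool from outside, world axes, zero at the start; "ft_torque": the same for the moment, N m; "width": finger opening in m.
Only numpy, scipy, OpenCV 4.12 (cv2) and the standard library are available. Lean on these libraries where they do the work, as an engineer would, in place of code of your own. Each camera call takes 0.05 s, during which the arm holds its last target.

## Task

First turn the reset knob on the jar mill's lift gauge back to its zero stop, so that the peak pointer will record only this lift. Then stand the lever jack on the bench with its saddle centred under the mill's lift point (the steel tongue with the stud) and let go of it, and pump its handle all the way down so that the jack raises the front of the mill. Finish while holding the handle down, with the mill resting on the jack and not on the gripper, and leave the bowl, spare jar, brush and wrench where they are.

Things in the scene. Friction and masses are not known exactly. Their poses are not given: they have to be found in the camera images.
- lift_point (a point): Lift point: centre of the flat underside of a steel disc (28 mm diameter) under the mill's steel tongue, 84 mm above the bench with the mill down. The tongue (50 mm wide, top 102 mm high) juts from the white front and ends 16 mm before the point; a ring and a 6 mm stud on its top mark the same centre. x axis: into the mill, square to its front. The space below and before it is free.
- deck (a joint): Tilt of the mill's white housing about a hinge along the foot of its back, 320 mm behind the lift point. 0 = down, grows as the front rises (0.01 rad raises the lift point by 3.2 mm). It falls back by its own weight; 28 to 42 N at the lift point raise it.
- knob_grip (a point): Middle of the reset knob's black bar grip, on its upright axis, 85 mm above the bench. Bar 42 mm long (along this point's x), 13 mm thick (y), from 70 to 100 mm high. The peak pointer is fixed to it and points along -x. Below lies the lift gauge's round dial (86 mm wide, top 50 mm high, pointers to 60 mm).
- peak_pointer (a joint): Angle of reset knob and peak pointer: 0 at the zero stop, grows clockwise seen from above, so resetting turns it counter-clockwise. Stays where it is left (0.03 N m friction). Later the needle, geared to the mill's tilt, pushes the pointer up again, by about 0.4 to 0.5 rad in a full lift: that is meant to happen.
- mill: Whole bench mill: base and tilting housing with the gauge on a bracket at its front. Origin on the bench straight below the lift point; x axis into the mill. Place and heading vary. White front face 40 mm behind the lift point (+x), 360 mm wide, 144 mm high; two jars on top to 280 mm. The gauge's dial centre lies 150 mm to +y and 75 mm to -x of the origin.
- jack: Loose grey lever jack, about 0.8 kg. Origin on its underside, below the carrying post; z up; the x axis points to the saddle, the handle goes to -x. Base plate 70 mm wide, from 55 mm behind (-x) to 105 mm before the origin. Saddle axis 80 mm before the origin, handle pivot 40 mm behind it.
- jack_post (a point): Grip centre of the jack's upright square carrying post (34 mm along x, 36 mm wide along y, top 88 mm above its underside), 66 mm above the underside, straight above the body's origin. Same axes as the jack. Gripped across y, clear on both sides; the jack is well balanced here.
- saddle_top (a point): Centre of the top face of the jack's saddle (34 mm diameter disc): 72 mm above the jack's underside with the handle up, so it passes 12 mm below the lift point. It rises 35 mm per rad of handle, 21 mm in all.
- jack_handle (a joint): Jack handle: 0 = up (sloping 30 degrees upward to the rear), grows as it is pressed down, 0.6 rad = stop, all the way down. Pivot 55 mm above the jack's underside. A spring and the load push it up again when let go: 1 to 3 N at the pad unloaded, 8 to 14 N under the mill. The saddle meets the lift point at about 0.35 rad.
- handle_pad (a point): Centre of the top face of the handle's flat end pad (40 mm by 44 mm), 140 mm from the pivot; pressed from above. About 128 mm above the bench with the handle up, 50 mm with it all the way down.
- bowl: Steel bowl, 90 mm wide, 45 mm high; bystander.
- spare_jar: Steel grinding jar with a lid, 72 mm diameter, 86 mm high; bystander.
- brush: Hand brush, 160 mm long, lying; bystander.
- wrench: Steel wrench, 160 mm long, lying; bystander.

How it is judged:
On the way, in this order (a step that is already met when the one before it is completed fails the run):
1. the reset knob is turned back to its zero stop (value of joint peak_pointer below 0.07 rad and value of joint deck below 0.004 rad), for 0.2 s.
2. the jack stands on the bench, let go of, its saddle under the lift point and its handle up (horizontal distance between saddle_top and lift_point below 0.012 m and height (world z) of jack below 0.008 m and angle between jack's own z axis and vertical below 0.08 rad and value of joint jack_handle below 0.2 rad and contact force between the fingers and jack below 0.5 N), for 0.2 s.
At the end, for the whole second after the job is handed in: Saddle within 12 mm of the lift point sideways, jack flat on the bench, handle held down past 0.5 rad with over 2 N, mill tilted over 0.014 rad and still, on the jack (over 12 N) and not touched by the robot, peak pointer under 0.8 rad, bystanders within 30 mm of their start (horizontal distance between saddle_top and lift_point below 0.012 m and height (world z) of jack below 0.008 m and angle between jack's own z axis and vertical below 0.08 rad and value of joint jack_handle above 0.5 rad and contact force between the fingers and jack above 2 N and value of joint deck above 0.014 rad and velocity of joint deck below 0.02 rad/s and contact force between jack and mill above 12 N and contact force between each of the arm, the fingers and mill below 1 N and value of joint peak_pointer below 0.8 rad and distance of each of bowl, spare_jar, brush, wrench from where it was at the start of the episode below 0.03 m); the arm keeps its last pose, push and grip.
It fails at once if a bystander is pushed away (distance of any of bowl, spare_jar, brush, wrench from where it was at the start of the episode above 0.03 m).
It fails at once if the jack is tipped over (angle between jack's own z axis and vertical above 0.6 rad).
It also fails if it takes over 58 s, if anything falls off the work surface, if the arm or the gripper's body presses on something with over 40 N, if the wrist force passes 120 N, or if a joint passes its speed limit or range.

## Working session

There is one attempt and no reset: what is moved stays moved. The work goes in short steps, Python scripts to look and compute and a tool call to move; the robot and the scene stay as the last step left them, time stands still between calls to the robot, and variables do not carry over. Pictures are saved under pics/ and viewed, and the job is handed in when it is done.

Besides the shell and the picture viewer there is one more tool, called in YAML: its name, and indented under it one key for each argument. servo_tool: Moves the arm, as the interface text tells. Its arguments: {"type":"object","properties":{"steps":{"type":"array","items":{"type":"object","properties":{"travel":{"type":"array","items":{"type":"number"}},"dr":{"type":"array","items":{"type":"number"}}}}},"claw":{"type":"number"},"force":{"type":"number"}},"required":["steps"]}

```bash
ls; mkdir -p pics; cat > h.py <<'E'
import numpy as np, cv2
from plant import telemetry, camera, camera_model, finish_job
def snap(n,tag):
    im,d=camera(n); cv2.imwrite(f'pics/{tag}.png',im[:,:,::-1]); np.save(f'pics/{tag}.npy',d); return im,d
def pt(n,d,u,v,z=None):
    m=camera_model(n);K=np.array(m['intrinsics']);R=np.array(m['orientation']);o=np.array(m['origin'])
    if R.shape!=(3,3): R=cv2.Rodrigues(R.astype(float))[0] if R.size==3 else R
    r=R@np.linalg.inv(K)@np.array([u,v,1.])
    if z is not None: return o+r*((z-o[2])/r[2])
    return o+r*d[int(round(v)),int(round(u))]
E
python3 - <<'E'
from h import *
for n in('top','side'):
    print(camera_model(n)); snap(n,n+'0')
print(telemetry.get_obs())
for n in('top','side'):
    im=cv2.imread(f'pics/{n}0.png'); cv2.imwrite(f'pics/{n}0b.png',cv2.resize(im,(800,600),interpolation=cv2.INTER_CUBIC))
E
```

```text
pics
{'intrinsics': array([[376.59247227,   0.        , 251.4030447 ],
       [  0.        , 376.59247227, 192.53919738],
       [  0.        ,   0.        ,   1.        ]]), 'origin': array([0.48554237, 0.07097721, 1.17084366]), 'orientation': array([-2.15789313,  2.2175934 , -0.08877462])}
{'intrinsics': array([[460.81578871,   0.        , 264.40381899],
       [  0.        , 460.81578871, 187.31407549],
       [  0.        ,   0.        ,   1.        ]]), 'origin': array([-0.02947994,  1.0359383 ,  0.7801021 ]), 'orientation': array([-0.70782991,  2.42803121, -1.35808573])}
{'time_s': 0.1, 'joint_pos': array([-1.25712914e+00,  3.59458858e-01,  1.51135144e+00, -1.27880777e-05,
        1.27250517e+00, -1.15065084e-01]), 'qvel': array([-6.54650800e-04, -6.45167384e-04, -2.44593178e-03,  5.07509481e-04,
       -1.13775390e-03,  7.86391634e-05]), 'joint_torque': array([-9.72552198e-05, -5.28649199e+01, -2.79351121e+01, -2.78302650e-04,
        4.91520346e-03, -3.14229897e-05]), 'tcp_pos': array([ 0.24924288, -0.54508849,  0.23051187]), 'eef_rot': array([-0.432258  ,  1.98633335, -1.98285387]), 'force': array([ 0.33942058,  0.99354834, -0.40658978]), 'ft_torque': array([0.01853234, 0.02391459, 0.0276239 ]), 'width': 0.08563560901129544}
```

View pics/top0b.png

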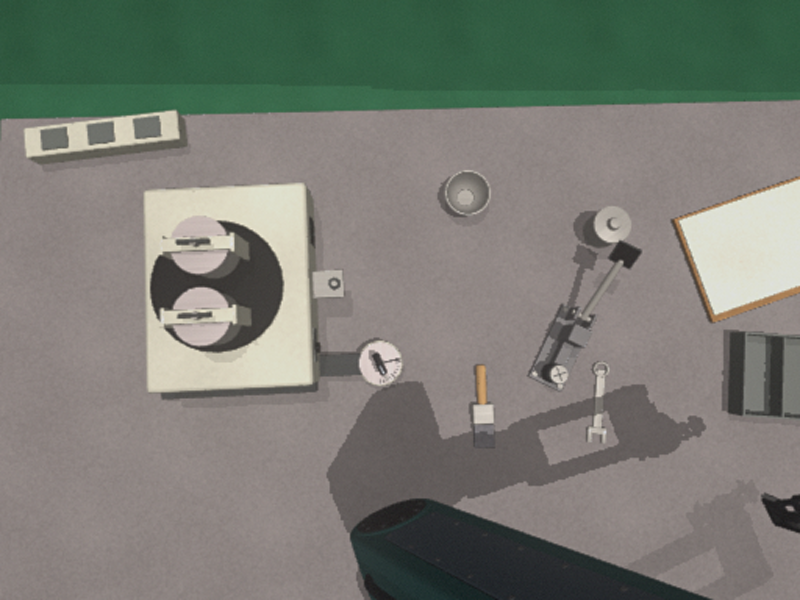

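View pics/side0b.png

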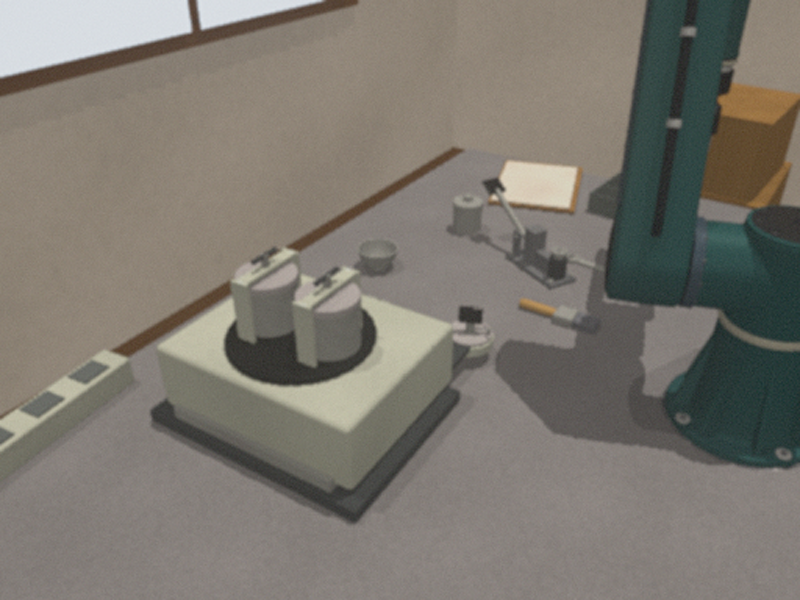

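The top view shows the mill at left, with its tongue stud near (334,283), the gauge at (380,362) and the jack from (558,375) to (625,254). The spare jar is beside the handle pad. I'll enlarge these.

```bash
python3 - <<'E'
from h import *
im=cv2.imread('pics/top0.png')
def crop(x0,y0,w,h,s,n): cv2.imwrite(f'pics/{n}.png',cv2.resize(im[y0:y0+h,x0:x0+w],None,fx=s,fy=s,interpolation=cv2.INTER_CUBIC))
crop(190,160,80,100,6,'c1'); crop(325,125,100,130,4.5,'c2')
E
```

```text
(no output)
```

View pics/c1.png

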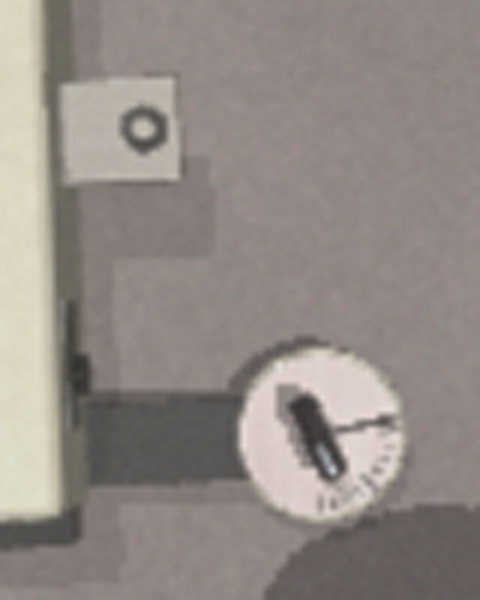

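View pics/c2.png

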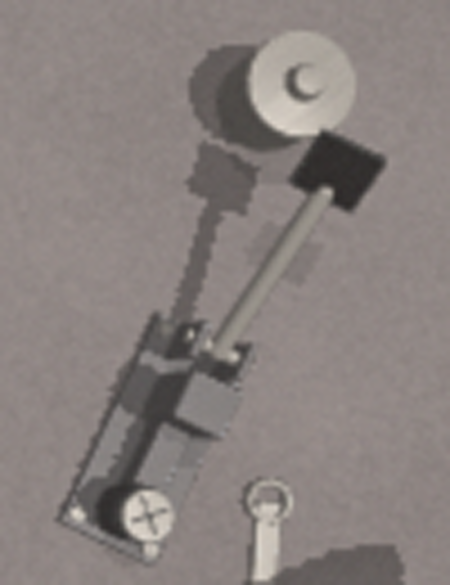

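```bash
python3 - <<'E'
from h import *
im=cv2.imread('pics/top0.png');d=np.load('pics/top0.npy')
P=lambda c,x0,y0,s,z:pt('top',d,x0+(c[0]+.5)/s-.5,y0+(c[1]+.5)/s-.5,z)
a=lambda c,z:np.round(P(c,190,160,6,z)*1000,1)
b=lambda c,z:np.round(P(c,325,125,4.5,z)*1000,1)
print('stud',a((143,129),.103)); print('tongue corners',a((178,75),.102),a((183,180),.102),a((60,85),.102),a((62,184),.102))
print('dial edges L,R,T,B',a((237,434),.05),a((406,434),.05),a((322,346),.05),a((322,522),.05))
print('bar ends',a((300,395),.1),a((336,476),.1)); print('needle',a((390,422),.058))
for uv in [(133,85),(150,85),(300,300),(45,300)]: print(uv,a(uv,.144), np.round(1000*pt('top',d,190+uv[0]/6,160+uv[1]/6),0))
print('saddle',b((148,515),.072),'post corners top',[b(c,.088) for c in((203,370),(245,395),(220,438),(178,415))],'pad',b((338,170),.128))
print('base corners',b((62,518),.012),b((150,565),.012),b((155,315),.012))
for c in((148,515),(212,405),(338,170),(300,80),(270,500)): print(c,np.round(1000*pt('top',d,325+c[0]/4.5,125+c[1]/4.5),0))
def crop(x0,y0,w,h,s,n): cv2.imwrite(f'pics/{n}.png',cv2.resize(im[y0:y0+h,x0:x0+w],None,fx=s,fy=s,interpolation=cv2.INTER_CUBIC))
crop(226,214,36,36,16,'c3'); crop(150,110,5,5,2,'t')
h=np.array([[pt('top',d,u,v)[2]*1000 for u in range(228,262)] for v in range(216,250)]).round().astype(int)
for r in h[::1]: print(' '.join('%3d'%x for x in r))
s=cv2.imread('pics/side0.png'); cv2.imwrite('pics/c4.png',cv2.resize(s[180:240,270:330],None,fx=9,fy=9,interpolation=cv2.INTER_CUBIC))
E
```

```text
stud [599.3 168.6 103. ]
tongue corners [624.8 151.6 102. ] [574.6 150.3 102. ] [621.5 207.7 102. ] [574.2 207.6 102. ]
dial edges L,R,T,B [452.5 130.2  50. ] [450.2  46.8  50. ] [494.7  87.2  50. ] [408.3  89.4  50. ]
bar ends [471.5  97.4 100. ] [433.   81.4 100. ]
needle [456.5  54.7  58. ]
(133, 85) [615.3 169.  144. ] [619. 171. 107.]
(150, 85) [615.1 161.3 144. ] [619. 164. 103.]
(300, 300) [515.   95.2 144. ] [518.  97.   0.]
(45, 300) [518.2 210.9 144. ] [517. 210. 144.]
saddle [ 422.2 -243.3   72. ] post corners top [array([ 514.3, -278.4,   88. ]), array([ 497.6, -304.5,   88. ]), array([ 470.6, -287.1,   88. ]), array([ 486., -261.,   88.])] pad [ 635.3 -356.   128. ]
base corners [ 418.3 -201.7   12. ] [ 384.9 -260.2   12. ] [ 554.9 -271.8   12. ]
(148, 515) [ 421. -244.   72.]
(212, 405) [ 491. -283.   90.]
(338, 170) [ 634. -357.  128.]
(300, 80) [ 699. -352.   88.]
(270, 500) [ 425. -347.    6.]
 -1   4  -1   4   1   2  -3   5   2   2   2  -2  -1  -1   1  -3  -3   0   6   3   0   2   2   0   4   4   3   0   0   2   1   3   1  -1
  1   5  -1   3   4   0  -1   3   2   3 
[... 3752 characters left out ...]
  -1   2   0   3   0
 -1   0  -2  -3   3   0   0   3   0  42  45  44  53  50  54  51  48  47  50  46  47   3   2   5   1   1   4   0   4  -2   4   0   0   2
  5  -1   2  -1   0   3   1   3   1  -1  -1  -3  45  47  47  39  42  46  43   1  -4   2   0   0  -3   5   2   4   0   0   2  -2   2   3
  3   3   4   3   1   1   0   4   3   0   5   0   3   5   1   1  -3  -2   1   0   3   0   3   4   1  -4   1   0   3  -2   4   3  -2  -1
  3   1   0   1  -1   4   0   3   1   1  -2   1  -2  -2   2   2   1   0   4   5   0   1   2   5   7   4  -2   2   2  -2   4   0  -1   5
  0   3   6   3   2   2   3   2   4  -1  -3   2   1  -1   3  -3   0   0  -3  -2  -1   1   0   0   1   2   3   0  -1  -1   3   5  -1   2
```

View pics/c3.png

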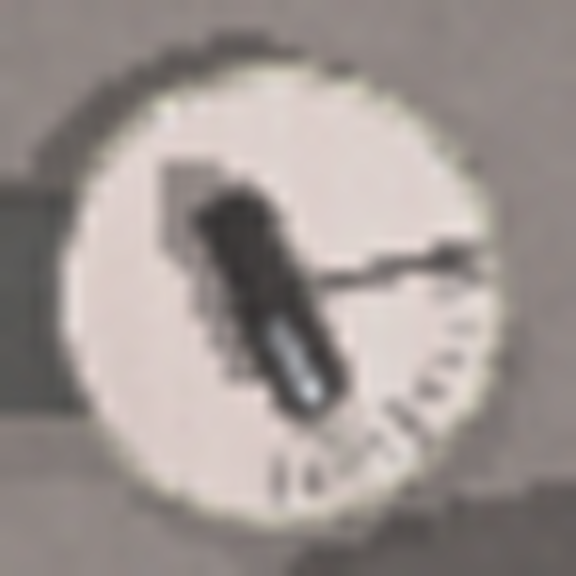

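View pics/c4.png

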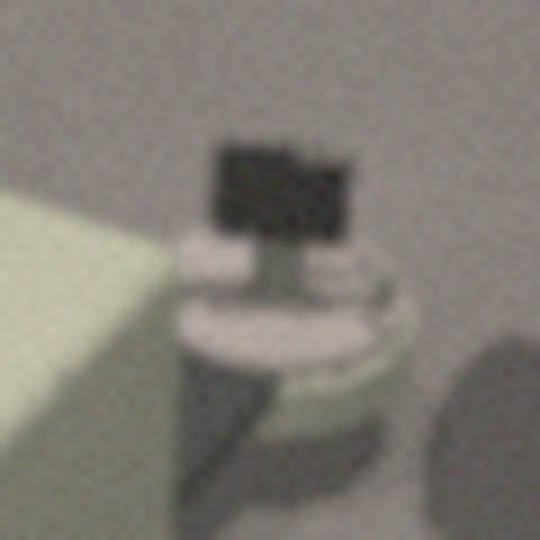

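The peak pointer shows at about 60 mm height off the bar's lower end, and the needle points right at zero. Both measured distances match their given sizes: lift point to dial 168 mm, saddle to pad 241 mm. Next I'll refine the headings and check the tool yaw.

```bash
python3 - <<'E'
from h import *
d=np.load('pics/top0.npy')
def cloud(u0,u1,v0,v1):
    L=[]
    for v in range(v0,v1):
        for u in range(u0,u1):
            p=pt('top',d,u,v)
            if d[v,u]>0: L.append((*p*1000,u,v))
    return np.array(L)
c=cloud(228,262,216,250); b=c[c[:,2]>90]; 
r=cv2.minAreaRect(b[:,:2].astype(np.float32)); print('bar',r, b[:,:2].mean(0)); 
w=np.linalg.svd(b[:,:2]-b[:,:2].mean(0))[2][0]; print('bar az',np.degrees(np.arctan2(w[1],w[0])))
# front edge of housing: max u with z~144 per row
c=cloud(185,215,130,240); E=[]
for v in range(130,240):
    q=c[(c[:,4]==v)&(abs(c[:,2]-144)<8)]
    if len(q): E.append(pt('top',d,q[:,3].max()+.5,v,.144)[:2]*1000)
E=np.array(E)
l=cv2.fitLine(E.astype(np.float32),cv2.DIST_HUBER,0,.01,.01).ravel(); print('edge',l, 'az',np.degrees(np.arctan2(l[1],l[0])))
n=np.array([-l[1],l[0]]); print('dist lift->face',(l[2:]-[599.3,168.6])@n, E[:2],E[-2:])
c=cloud(205,225,165,200); t=c[(c[:,2]>92)&(c[:,2]<115)]; print('tongue',cv2.minAreaRect(t[:,:2].astype(np.float32)))
o=telemetry.get_obs(); R=cv2.Rodrigues(o['eef_rot'])[0]; print(R.round(3),'jaw az',np.degrees(np.arctan2(R[1,2],R[0,2])))
for uv in((467,193),):print('bowl',pt('top',d,uv[0]*.64,uv[1]*.64,0.045))
E
```

```text
bar ((451.3761901855469, 89.58283996582031), (41.47928237915039, 12.966436386108398), 23.26075553894043) [451.35845291  89.43860123]
bar az -156.33622564418368Traceback (most recent call last):
  File "<stdin>", line 14, in <module>
  File "<stdin>", line 7, in cloud
  File "h.py", line 6, in pt
    m=camera_model(n);K=np.array(m['intrinsics']);R=np.array(m['orientation']);o=np.array(m['origin'])
ValueError: time passes only in moves, steps and waits
```

```bash
sed -i 's/    m=camera_model(n);K/    m=CM.get(n) or CM.setdefault(n,camera_model(n));K/; s/^def snap/CM={}\ndef snap/' h.py; python3 - <<'E'
from h import *
d=np.load('pics/top0.npy')
def cloud(u0,u1,v0,v1):
    L=[]
    for v in range(v0,v1):
        for u in range(u0,u1):
            p=pt('top',d,u,v)
            if d[v,u]>0: L.append((*p*1000,u,v))
    return np.array(L)
c=cloud(185,215,130,240); E=[]
for v in range(130,240):
    q=c[(c[:,4]==v)&(abs(c[:,2]-144)<8)]
    if len(q): E.append(pt('top',d,q[:,3].max()+.5,v,.144)[:2]*1000)
E=np.array(E)
l=cv2.fitLine(E.astype(np.float32),cv2.DIST_HUBER,0,.01,.01).ravel(); print('edge',l, 'az',np.degrees(np.arctan2(l[1],l[0])))
n=np.array([-l[1],l[0]]); print('dist lift->face',(l[2:]-[599.3,168.6])@n, E[:2],E[-2:])
c=cloud(205,225,165,200); t=c[(c[:,2]>92)&(c[:,2]<115)]; print('tongue',cv2.minAreaRect(t[:,:2].astype(np.float32)))
o=telemetry.get_obs(); R=cv2.Rodrigues(o['eef_rot'])[0]; print(R.round(3),'jaw az',np.degrees(np.arctan2(R[1,2],R[0,2])))
for uv in((467,193),):print('bowl',pt('top',d,uv[0]*.64,uv[1]*.64,0.045))
E
```

```text
edge [9.9976873e-01 2.1505369e-02 5.8975647e+02 2.0641978e+02] az 1.2322618
dist lift->face 38.01627525366935 [[738.09871885 208.74370508]
 [735.29296406 208.79107602]] [[441.10785532 205.64281332]
 [438.34230743 202.98634963]]
tongue ((598.4631958007812, 172.6856689453125), (40.47694778442383, 49.306983947753906), 89.30084991455078)
[[-0.909 -0.001  0.416]
 [-0.416  0.002 -0.909]
 [-0.    -1.    -0.002]] jaw az -65.43522521080948
bowl [ 0.77440844 -0.0892583   0.045     ]
```

servo_tool:
  steps:
    - {"travel":[15,45,0],"dr":[0,0,0]}
    - {"travel":[15,45,0],"dr":[0,0,0]}
    - {"travel":[15,45,0],"dr":[0,0,0]}
    - {"travel":[15,45,0],"dr":[0,0,0]}
    - {"travel":[15,45,0],"dr":[0,0,0]}
  claw: 60
  force: 30

```text
time_s: 0.6
tcp_pos: [0.3235, -0.3188, 0.2282]
eef_rot: [-0.426, 1.991, -1.989]
force: [1.3, -0.9, -1.1]
width: 0.0599
```

servo_tool:
  steps:
    - {"travel":[15,45,0],"dr":[0,0,0]}
    - {"travel":[15,45,0],"dr":[0,0,0]}
    - {"travel":[15,45,0],"dr":[0,0,0]}
    - {"travel":[15,45,0],"dr":[0,0,0]}
    - {"travel":[15,45,0],"dr":[0,0,0]}

```text
time_s: 1.1
tcp_pos: [0.3984, -0.0839, 0.2276]
eef_rot: [-0.422, 1.993, -1.99]
force: [0.5, -0.9, -0.1]
width: 0.0599
```

servo_tool:
  steps:
    - {"travel":[13,43,-10],"dr":[0,0,0]}
    - {"travel":[13,43,-10],"dr":[0,0,0]}
    - {"travel":[13,43,-10],"dr":[0,0,0]}
    - {"travel":[13,43,-10],"dr":[0,0,0]}
    - {"travel":[0,0,-10],"dr":[0,0,0]}

```text
time_s: 1.6
tcp_pos: [0.4534, 0.1006, 0.1774]
eef_rot: [-0.42, 1.987, -1.985]
force: [-1.3, -0.5, 0.7]
width: 0.0598
```

```bash
cat >> h.py <<'E'
def st():
    o=telemetry.get_obs(); R=cv2.Rodrigues(o['eef_rot'])[0]
    print('t',o['time_s'],'tcp',(o['tcp_pos']*1000).round(1),'jaw az',np.degrees(np.arctan2(R[1,2],R[0,2])).round(1),'finger',R[:,1].round(3),'q',np.array(o['joint_pos']).round(2),'F',np.array(o['force']).round(1),'T',np.array(o['ft_torque']).round(2),'w',o['width'])
    return o
E
python3 -c "
from h import *
st()"
```

```text
t 1.6 tcp [453.4 100.6 177.4] jaw az -65.8 finger [ 0.005  0.002 -1.   ] q [0.07 0.22 1.86 0.   1.05 1.22] F [-1.3 -0.5  0.7] T [-0.03 -0.01  0.03] w 0.059816354365008796
```

servo_tool:
  steps:
    - {"travel":[-2,-11,-10],"dr":[0,0,0]}
    - {"travel":[0,0,-25],"dr":[0,0,0]}
    - {"travel":[0,0,-15],"dr":[0,0,0]}
    - {"travel":[0,0,0],"dr":[0,0,0]}

```text
time_s: 2.0
tcp_pos: [0.4491, 0.0899, 0.1237]
eef_rot: [-0.431, 1.984, -1.983]
force: [-0.8, -0.5, -0.3]
width: 0.0598
```

servo_tool:
  steps:
    - {"travel":[2,0,-18],"dr":[0,0,0]}
    - {"travel":[0,0,-18],"dr":[0,0,0]}
    - {"travel":[0,0,-17],"dr":[0,0,0]}
    - {"travel":[0,0,0],"dr":[0,0,0]}

```text
time_s: 2.4
tcp_pos: [0.4518, 0.0878, 0.0711]
eef_rot: [-0.428, 1.984, -1.985]
force: [0.0, 1.3, 0.6]
width: 0.0602
```

```bash
python3 -c "
from h import *
st()
im,d=snap('side','s1');cv2.imwrite('pics/s1b.png',cv2.resize(im[150:260,230:360,::-1],None,fx=5,fy=5,interpolation=2))"
```

```text
t 2.4 tcp [451.8  87.8  71.1] jaw az -65.5 finger [ 0.003  0.    -1.   ] q [0.04 0.39 1.98 0.   0.77 1.18] F [0.  1.3 0.6] T [0.02 0.06 0.01] w 0.060179400274713496
```

View pics/s1b.png

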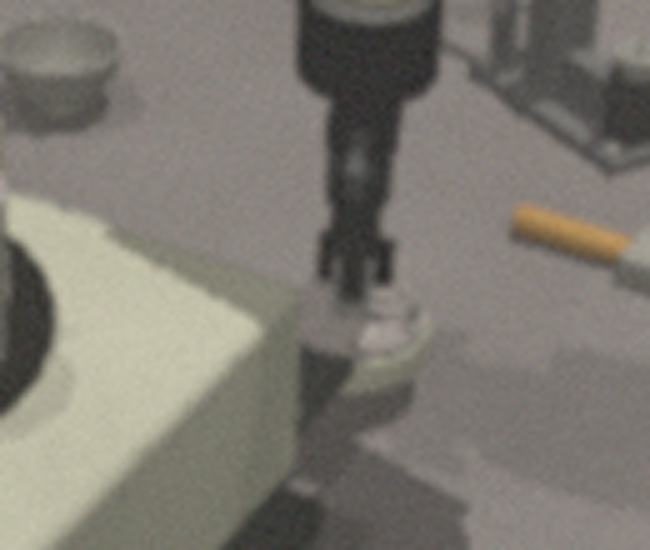

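The open fingers straddle the bar. Closing now.

servo_tool:
  steps:
    - {"travel":[0,1.5,0],"dr":[0,0,0]}
    - {"travel":[0,0,0],"dr":[0,0,0]}
    - {"travel":[0,0,0],"dr":[0,0,0]}
    - {"travel":[0,0,0],"dr":[0,0,0]}
    - {"travel":[0,0,0],"dr":[0,0,0]}
  claw: 0
  force: 30

```text
time_s: 2.95
tcp_pos: [0.4531, 0.0912, 0.075]
eef_rot: [-0.42, 1.987, -1.981]
force: [2.8, -1.9, -11.8]
width: 0.0126
```

```bash
python3 -c "
from h import *
st()"
```

```text
t 2.95 tcp [453.1  91.2  75. ] jaw az -65.7 finger [ 0.007  0.004 -1.   ] q [0.05 0.38 1.98 0.01 0.78 1.19] F [  2.8  -1.9 -11.8] T [-0.65 -0.49 -0.04] w 0.012576065718614991
```

servo_tool:
  steps:
    - {"travel":[-0.5,-0.5,-1],"dr":[0,0,8]}
    - {"travel":[0,0,0],"dr":[0,0,8]}
    - {"travel":[0,0,0],"dr":[0,0,8]}
    - {"travel":[0,0,0],"dr":[0,0,8]}

```text
time_s: 3.35
tcp_pos: [0.4523, 0.0922, 0.075]
eef_rot: [-0.876, 1.619, -1.606]
force: [0.9, 1.7, -5.7]
width: 0.012
```

```bash
python3 -c "
from h import *
st()"
```

```text
t 3.35 tcp [452.3  92.2  75. ] jaw az -32.6 finger [ 0.003  0.01  -1.   ] q [0.04 0.38 1.98 0.01 0.78 0.6 ] F [ 0.9  1.7 -5.7] T [ 0.17 -0.13 -0.03] w 0.012041464069177398
```

servo_tool:
  steps:
    - {"travel":[-0.5,-1.5,0],"dr":[0,0,8]}
    - {"travel":[0,0,0],"dr":[0,0,8]}
    - {"travel":[0,0,0],"dr":[0,0,8]}
    - {"travel":[0,0,0],"dr":[0,0,7]}

```text
time_s: 3.75
tcp_pos: [0.451, 0.0927, 0.075]
eef_rot: [-1.2, 1.222, -1.202]
force: [0.0, 0.6, -6.6]
width: 0.0125
```

```bash
python3 -c "
from h import *
st()"
```

```text
t 3.75 tcp [451.   92.7  75. ] jaw az -0.3 finger [-0.004  0.013 -1.   ] q [0.04 0.38 1.97 0.02 0.79 0.03] F [ 0.   0.6 -6.6] T [-0.05 -0.21 -0.06] w 0.01247028646088834
```

servo_tool:
  steps:
    - {"travel":[0,-1,0],"dr":[0,0,4]}
    - {"travel":[0,0,0],"dr":[0,0,4]}

```text
time_s: 3.95
tcp_pos: [0.4507, 0.0929, 0.0751]
eef_rot: [-1.263, 1.119, -1.094]
force: [0.3, 0.6, -4.2]
width: 0.0126
```

```bash
python3 -c "
from h import *
st()"
```

```text
t 3.95 tcp [450.7  92.9  75.1] jaw az 7.9 finger [-0.006  0.015 -1.   ] q [ 0.04  0.38  1.97  0.02  0.79 -0.11] F [ 0.3  0.6 -4.2] T [ 1.04 -0.27 -1.63] w 0.012586864803962828
```

servo_tool:
  steps:
    - {"travel":[0,0,0],"dr":[0,0,4]}

```text
time_s: 4.05
tcp_pos: [0.4506, 0.0936, 0.0752]
eef_rot: [-1.29, 1.069, -1.042]
force: [0.3, 1.5, -3.6]
width: 0.0126
```

```bash
python3 -c "
from h import *
st()"
```

```text
t 4.05 tcp [450.6  93.6  75.2] jaw az 11.7 finger [-0.007  0.017 -1.   ] q [ 0.04  0.38  1.97  0.02  0.79 -0.18] F [ 0.3  1.5 -3.6] T [ 0.06 -0.08 -2.22] w 0.012601785084816929
```

servo_tool:
  steps:
    - {"travel":[0,0,0],"dr":[0,0,4]}

```text
time_s: 4.15
tcp_pos: [0.4505, 0.0937, 0.0753]
eef_rot: [-1.316, 1.02, -0.992]
force: [-0.7, -5.0, -5.8]
width: 0.0127
```

```bash
python3 -c "
from h import *
st()"
```

```text
t 4.15 tcp [450.5  93.7  75.3] jaw az 15.5 finger [-0.008  0.017 -1.   ] q [ 0.04  0.38  1.97  0.02  0.8  -0.25] F [-0.7 -5.  -5.8] T [-0.87 -0.11 -3.34] w 0.012668952288924234
```

servo_tool:
  steps:
    - {"travel":[0,0,0],"dr":[0,0,0]}
    - {"travel":[0,0,0],"dr":[0,0,0]}

```text
time_s: 4.35
tcp_pos: [0.4505, 0.0937, 0.0753]
eef_rot: [-1.31, 1.031, -1.0]
force: [0.1, -0.5, -6.0]
width: 0.0126
```

servo_tool:
  steps:
    - {"travel":[0,0,0],"dr":[0,0,0]}
    - {"travel":[0,0,0],"dr":[0,0,0]}
    - {"travel":[0,0,0],"dr":[0,0,0]}
    - {"travel":[0,0,20],"dr":[0,0,0]}
    - {"travel":[0,0,40],"dr":[0,0,0]}
  claw: 60

```text
time_s: 4.85
tcp_pos: [0.4476, 0.093, 0.134]
eef_rot: [-1.321, 1.027, -0.99]
force: [0.1, -0.7, 0.1]
width: 0.0597
```

servo_tool:
  steps:
    - {"travel":[0,-30,40],"dr":[0,0,0]}
    - {"travel":[0,-40,20],"dr":[0,0,0]}
    - {"travel":[0,-48,0],"dr":[0,0,0]}
    - {"travel":[0,-48,0],"dr":[0,0,0]}
    - {"travel":[0,-48,0],"dr":[0,0,0]}

```text
time_s: 5.35
tcp_pos: [0.4514, -0.1226, 0.2046]
eef_rot: [-1.323, 0.998, -0.985]
force: [1.8, 0.8, -1.0]
width: 0.0602
```

```bash
python3 -c "
from h import *
st()
im,d=snap('top','t2');cv2.imwrite('pics/t2c.png',cv2.resize(im[214:250,226:262,::-1],None,fx=16,fy=16,interpolation=2));cv2.imwrite('pics/t2b.png',cv2.resize(im[:,:,::-1],(800,600),interpolation=2))"
```

```text
t 5.35 tcp [ 451.4 -122.6  204.6] jaw az 16.6 finger [-0.001  0.012 -1.   ] q [-0.42  0.2   1.82  0.01  1.13 -0.72] F [ 1.8  0.8 -1. ] T [ 0.   -0.06  0.01] w 0.060214927273418456
```

View pics/t2c.png

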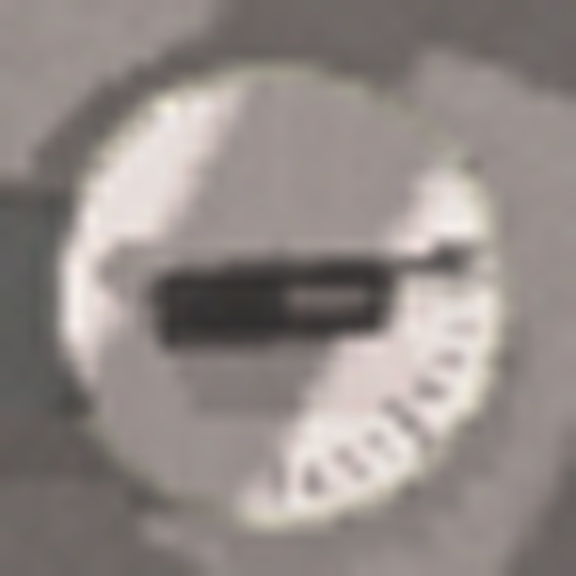

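View pics/t2b.png

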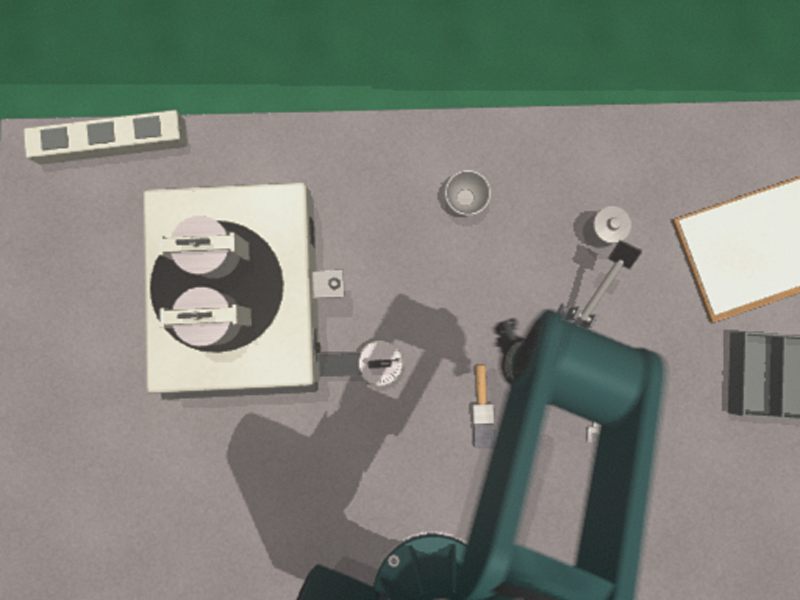

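```bash
python3 - <<'E'
from h import *
d=np.load('pics/t2.npy')
b=np.array([pt('top',d,u,v)*1000 for v in range(216,250) for u in range(228,262) if d[v,u]>0]); b=b[b[:,2]>90]
print(len(b),cv2.minAreaRect(b[:,:2].astype(np.float32)),b.mean(0)); w=np.linalg.svd(b[:,:2]-b[:,:2].mean(0))[2][0]; print(np.degrees(np.arctan2(w[1],w[0])))
E
```

```text
64 ((451.187255859375, 89.6541748046875), (12.175679206848145, 37.91694259643555), 3.8652117252349854) [451.29786487  89.65393653 100.50680941]
93.9824147970701
```

servo_tool:
  steps:
    - {"travel":[8,-32,-5],"dr":[0,0,8]}
    - {"travel":[8,-32,-5],"dr":[0,0,8]}
    - {"travel":[8,-32,-5],"dr":[0,0,8]}
    - {"travel":[8,-31,-5],"dr":[0,0,8]}
    - {"travel":[8,-31,-5],"dr":[0,0,8]}
  claw: 80

```text
time_s: 5.9
tcp_pos: [0.4926, -0.2936, 0.1817]
eef_rot: [-1.524, 0.437, -0.435]
force: [1.0, -0.8, 0.3]
width: 0.0802
```

```bash
python3 - <<'E'
from h import *
st()
d=np.load('pics/top0.npy')
b=np.array([pt('top',d,u,v)*1000 for v in range(200,230) for u in range(358,385) if d[v,u]>0]); b=b[(b[:,2]>82)&(b[:,2]<96)]
print(len(b),cv2.minAreaRect(b[:,:2].astype(np.float32)),b.mean(0))
b=np.array([pt('top',d,u,v)*1000 for v in range(228,252) for u in range(345,372) if d[v,u]>0]); b=b[(b[:,2]>64)&(b[:,2]<80)]
print(len(b),cv2.minEnclosingCircle(b[:,:2].astype(np.float32)),b.mean(0))
E
```

```text
t 5.9 tcp [ 492.6 -293.6  181.7] jaw az 58.1 finger [-0.001  0.003 -1.   ] q [-0.66  0.37  1.63  0.    1.15 -1.67] F [ 1.  -0.8  0.3] T [-0.07  0.03  0.05] w 0.08015285447107173
150 ((493.26239013671875, -280.0402526855469), (35.391258239746094, 34.36260986328125), 61.0409049987793) [ 492.94513014 -279.61473957   88.55193528]
108 ((422.27093505859375, -242.93051147460938), 16.435819625854492) [ 422.37999228 -242.56976837   72.58719767]
```

servo_tool:
  steps:
    - {"travel":[0,13,-15],"dr":[0,0,4]}
    - {"travel":[0,0,-15],"dr":[0,0,0]}
    - {"travel":[0,0,-15],"dr":[0,0,0]}
    - {"travel":[0,0,0],"dr":[0,0,0]}

```text
time_s: 6.3
tcp_pos: [0.4952, -0.285, 0.1359]
eef_rot: [-1.54, 0.373, -0.376]
force: [-0.6, 0.5, 0.3]
width: 0.0801
```

```bash
python3 -c "
from h import *
st()"
```

```text
t 6.3 tcp [ 495.2 -285.   135.9] jaw az 62.7 finger [ 0.001 -0.002 -1.   ] q [-0.64  0.42  1.68 -0.    1.04 -1.73] F [-0.6  0.5  0.3] T [ 0.04 -0.   -0.04] w 0.080147202991229
```

servo_tool:
  steps:
    - {"travel":[-2,5,-10],"dr":[0,0,-0.5]}
    - {"travel":[0,0,-20],"dr":[0,0,0]}
    - {"travel":[0,0,-20],"dr":[0,0,0]}
    - {"travel":[0,0,-20],"dr":[0,0,0]}
    - {"travel":[0,0,0],"dr":[0,0,0]}

```text
time_s: 6.8
tcp_pos: [0.4949, -0.2781, 0.0663]
eef_rot: [-1.542, 0.375, -0.384]
force: [-0.3, 0.1, -0.1]
width: 0.0801
```

```bash
python3 -c "
from h import *
st()"
```

```text
t 6.8 tcp [ 494.9 -278.1   66.3] jaw az 62.3 finger [ 0.005 -0.006 -1.   ] q [-0.63  0.51  1.75 -0.    0.88 -1.72] F [-0.3  0.1 -0.1] T [ 0.02 -0.    0.04] w 0.08009466702979137
```

servo_tool:
  steps:
    - {"travel":[-2,-2,-8],"dr":[0,0,0]}
    - {"travel":[0,0,-10],"dr":[0,0,0]}
    - {"travel":[0,0,0],"dr":[0,0,0]}

```text
time_s: 7.1
tcp_pos: [0.4939, -0.2804, 0.0492]
eef_rot: [-1.543, 0.372, -0.386]
force: [0.6, 0.7, 0.5]
width: 0.08
```

servo_tool:
  steps:
    - {"travel":[0,0,0],"dr":[0,0,0]}
    - {"travel":[0,0,0],"dr":[0,0,0]}
    - {"travel":[0,0,0],"dr":[0,0,0]}
    - {"travel":[0,0,0],"dr":[0,0,0]}
  claw: 20
  force: 60

```text
time_s: 7.5
tcp_pos: [0.4947, -0.2813, 0.0506]
eef_rot: [-1.544, 0.37, -0.388]
force: [-0.3, -1.3, -2.8]
width: 0.0355
```

```bash
python3 -c "
from h import *
st()"
```

```text
t 7.5 tcp [ 494.7 -281.3   50.6] jaw az 62.3 finger [ 0.009 -0.009 -1.   ] q [-0.64  0.53  1.76 -0.    0.84 -1.72] F [-0.3 -1.3 -2.8] T [-0.09  0.04  0.06] w 0.03545316281763751
```

servo_tool:
  steps:
    - {"travel":[0,0,15],"dr":[0,0,0]}
    - {"travel":[0,0,30],"dr":[0,0,0]}
    - {"travel":[0,0,35],"dr":[0,0,0]}
    - {"travel":[0,0,5],"dr":[0,0,0]}

```text
time_s: 7.9
tcp_pos: [0.4899, -0.2776, 0.1325]
eef_rot: [-1.539, 0.38, -0.379]
force: [2.5, -1.0, -8.6]
width: 0.0359
```

```bash
python3 -c "
from h import *
st()
im,d=snap('side','s3');cv2.imwrite('pics/s3b.png',cv2.resize(im[60:240,240:460,::-1],None,fx=3.5,fy=3.3,interpolation=2))"
```

```text
t 7.9 tcp [ 489.9 -277.6  132.5] jaw az 62.3 finger [-0.001 -0.001 -1.   ] q [-0.64  0.41  1.7  -0.    1.03 -1.72] F [ 2.5 -1.  -8.6] T [-0.28 -0.45  0.02] w 0.035918740773244244
```

View pics/s3b.png

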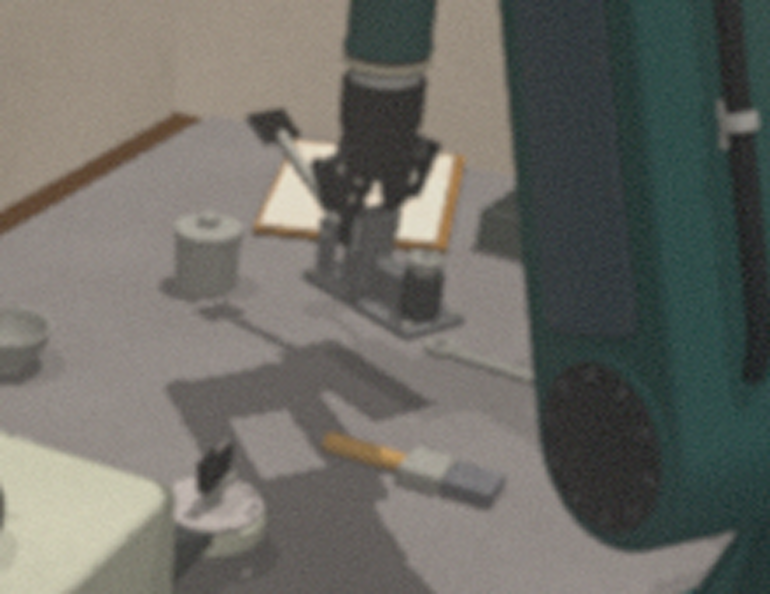

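The jack is lifted level and clear of everything. Carrying it to a point in front of the mill while turning it.

servo_tool:
  steps:
    - {"travel":[14,38,0],"dr":[0,0,-6]}
    - {"travel":[14,38,0],"dr":[0,0,-7.5]}
    - {"travel":[14,38,0],"dr":[0,0,-7.5]}
    - {"travel":[14,38,0],"dr":[0,0,-7.5]}

```text
time_s: 8.35
tcp_pos: [0.541, -0.1249, 0.1236]
eef_rot: [-1.428, 0.793, -0.775]
force: [1.0, -0.8, -8.6]
width: 0.0353
```

servo_tool:
  steps:
    - {"travel":[14,38,0],"dr":[0,0,-7.5]}
    - {"travel":[14,38,0],"dr":[0,0,-7.5]}
    - {"travel":[14,38,0],"dr":[0,0,-7.5]}
    - {"travel":[10,20,0],"dr":[0,0,-6]}
    - {"travel":[0,0,0],"dr":[0,0,-2]}

```text
time_s: 8.85
tcp_pos: [0.5871, 0.0217, 0.11]
eef_rot: [-1.22, 1.227, -1.178]
force: [-0.0, -1.0, -8.4]
width: 0.0354
```

```bash
python3 -c "
from h import *
st()"
```

```text
t 8.85 tcp [587.1  21.7 110. ] jaw az 0.6 finger [-0.025  0.016 -1.   ] q [-0.09  0.48  1.65  0.02  1.04 -0.11] F [-0.  -1.  -8.4] T [-0.35 -0.07  0.06] w 0.03543219185907201
```

servo_tool:
  steps:
    - {"travel":[14,4,0],"dr":[-1.5,-1.2,0.9]}
    - {"travel":[0,0,-15],"dr":[0,0,0]}
    - {"travel":[0,0,-15],"dr":[0,0,0]}
    - {"travel":[0,0,0],"dr":[0,0,0]}

```text
time_s: 9.25
tcp_pos: [0.5989, 0.0277, 0.071]
eef_rot: [-1.242, 1.186, -1.19]
force: [-0.9, -0.1, -8.1]
width: 0.0354
```

```bash
python3 -c "
from h import *
st()
im,d=snap('top','t4');cv2.imwrite('pics/t4b.png',cv2.resize(im[130:270,180:320,::-1],None,fx=4.2,fy=4.2,interpolation=2))"
```

```text
t 9.25 tcp [598.9  27.7  71. ] jaw az 1.9 finger [-0.01  -0.014 -1.   ] q [-0.06  0.54  1.66 -0.02  0.95 -0.08] F [-0.9 -0.1 -8.1] T [-0.1   0.11  0.05] w 0.03544232303223964
```

View pics/t4b.png

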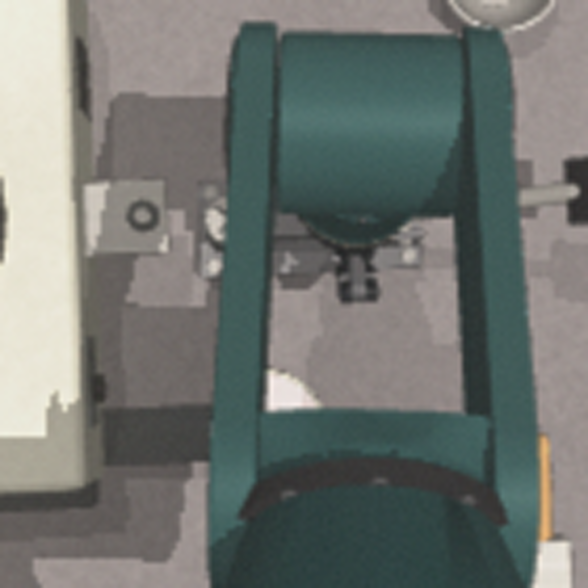

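servo_tool:
  steps:
    - {"travel":[2,0,-8],"dr":[0,-0.4,-0.4]}
    - {"travel":[0,0,-6],"dr":[0,0,0]}
    - {"travel":[0,0,0],"dr":[0,0,0]}

```text
time_s: 9.6
tcp_pos: [0.6018, 0.0272, 0.0567]
eef_rot: [-1.233, 1.185, -1.2]
force: [0.1, 0.4, -8.5]
width: 0.0355
```

```bash
python3 -c "
from h import *
st()"
```

```text
t 9.6 tcp [601.8  27.2  56.7] jaw az 1.5 finger [-0.002 -0.014 -1.   ] q [-0.06  0.56  1.67 -0.02  0.91 -0.08] F [ 0.1  0.4 -8.5] T [-0.07  0.03  0.  ] w 0.03546313034008256
```

servo_tool:
  steps:
    - {"travel":[0,13,-0.5],"dr":[0,0,0]}
    - {"travel":[0,13,0],"dr":[0,0,0]}
    - {"travel":[0,13,0],"dr":[0,0,0]}
    - {"travel":[0,10,0],"dr":[0,0,0]}
    - {"travel":[0,0,0],"dr":[0,0,0]}

```text
time_s: 10.1
tcp_pos: [0.6028, 0.0808, 0.0576]
eef_rot: [-1.23, 1.184, -1.201]
force: [-0.1, -0.2, -8.2]
width: 0.0359
```

```bash
python3 -c "
from h import *
st()"
```

```text
t 10.1 tcp [602.8  80.8  57.6] jaw az 1.4 finger [ 0.001 -0.013 -1.   ] q [ 0.03  0.57  1.66 -0.02  0.92  0.01] F [-0.1 -0.2 -8.2] T [-0.21  0.05  0.02] w 0.03586154820428392
```

servo_tool:
  steps:
    - {"travel":[-1.5,5,0],"dr":[0,0,0]}
    - {"travel":[0,0,-3],"dr":[0,0,0]}
    - {"travel":[0,0,-3],"dr":[0,0,0]}
    - {"travel":[0,0,0],"dr":[0,0,0]}

```text
time_s: 10.5
tcp_pos: [0.6011, 0.0865, 0.0514]
eef_rot: [-1.231, 1.182, -1.201]
force: [-0.5, 0.0, -8.9]
width: 0.0351
```

```bash
python3 -c "
from h import *
st()"
```

```text
t 10.5 tcp [601.1  86.5  51.4] jaw az 1.5 finger [ 0.002 -0.014 -1.   ] q [ 0.04  0.57  1.66 -0.02  0.91  0.02] F [-0.5  0.  -8.9] T [-0.07  0.02 -0.04] w 0.03513724433043053
```

servo_tool:
  steps:
    - {"travel":[0,0,-1.5],"dr":[0,0,0]}
    - {"travel":[0,0,0],"dr":[0,0,0]}

```text
time_s: 10.7
tcp_pos: [0.6014, 0.0859, 0.0507]
eef_rot: [-1.23, 1.182, -1.201]
force: [-0.7, 0.5, -7.8]
width: 0.0355
```

servo_tool:
  steps:
    - {"travel":[0,0,-1],"dr":[0,0,0]}
    - {"travel":[0,0,0],"dr":[0,0,0]}

```text
time_s: 10.9
tcp_pos: [0.6015, 0.0857, 0.0506]
eef_rot: [-1.229, 1.183, -1.202]
force: [-1.8, -0.1, -6.3]
width: 0.0355
```

servo_tool:
  steps:
    - {"travel":[0,0,-1.5],"dr":[0,0,0]}
    - {"travel":[0,0,-1],"dr":[0,0,0]}

```text
time_s: 11.1
tcp_pos: [0.6016, 0.0857, 0.0505]
eef_rot: [-1.229, 1.183, -1.202]
force: [-2.6, 0.3, 2.8]
width: 0.0357
```

servo_tool:
  steps:
    - {"travel":[0,0,0],"dr":[0,0,0]}
    - {"travel":[0,0,0],"dr":[0,0,0]}
    - {"travel":[0,0,0],"dr":[0,0,0]}
  claw: 80

```text
time_s: 11.4
tcp_pos: [0.6052, 0.0854, 0.0523]
eef_rot: [-1.224, 1.178, -1.206]
force: [-1.4, 0.1, -0.6]
width: 0.077
```

```bash
python3 -c "
from h import *
st()"
```

```text
t 11.4 tcp [605.2  85.4  52.3] jaw az 1.4 finger [ 0.01  -0.014 -1.   ] q [ 0.04  0.57  1.66 -0.02  0.9   0.02] F [-1.4  0.1 -0.6] T [-0.03 -0.01  0.03] w 0.07697246320171101
```

servo_tool:
  steps:
    - {"travel":[-3,0,10],"dr":[0,0,0]}
    - {"travel":[0,0,40],"dr":[0,0,0]}
    - {"travel":[0,0,40],"dr":[0,0,0]}
    - {"travel":[0,-20,40],"dr":[0,0,0]}
    - {"travel":[0,-48,10],"dr":[0,0,0]}

```text
time_s: 11.9
tcp_pos: [0.6003, 0.0203, 0.1973]
eef_rot: [-1.227, 1.175, -1.2]
force: [1.4, -0.3, -0.3]
width: 0.0797
```

servo_tool:
  steps:
    - {"travel":[-10,-48,0],"dr":[0,0,0]}
    - {"travel":[-10,-48,0],"dr":[0,0,0]}
    - {"travel":[0,-48,0],"dr":[0,0,0]}
    - {"travel":[0,-40,0],"dr":[0,0,0]}
  claw: 0

```text
time_s: 12.3
tcp_pos: [0.5822, -0.1701, 0.2058]
eef_rot: [-1.222, 1.16, -1.206]
force: [1.1, 0.3, 0.1]
width: 0.0215
```

```bash
python3 -c "
from h import *
st()
im,d=snap('top','t5');cv2.imwrite('pics/t5b.png',cv2.resize(im[130:270,180:340,::-1],None,fx=5,fy=4.2,interpolation=2))
im,d=snap('side','s5');cv2.imwrite('pics/s5b.png',cv2.resize(im[100:250,220:400,::-1],None,fx=4,fy=4,interpolation=2))"
```

```text
t 12.3 tcp [ 582.2 -170.1  205.8] jaw az 2.0 finger [ 0.021 -0.016 -1.   ] q [-0.39  0.38  1.55 -0.01  1.19 -0.43] F [1.1 0.3 0.1] T [-0.03 -0.04 -0.03] w 0.021527554330610602
```

View pics/t5b.png

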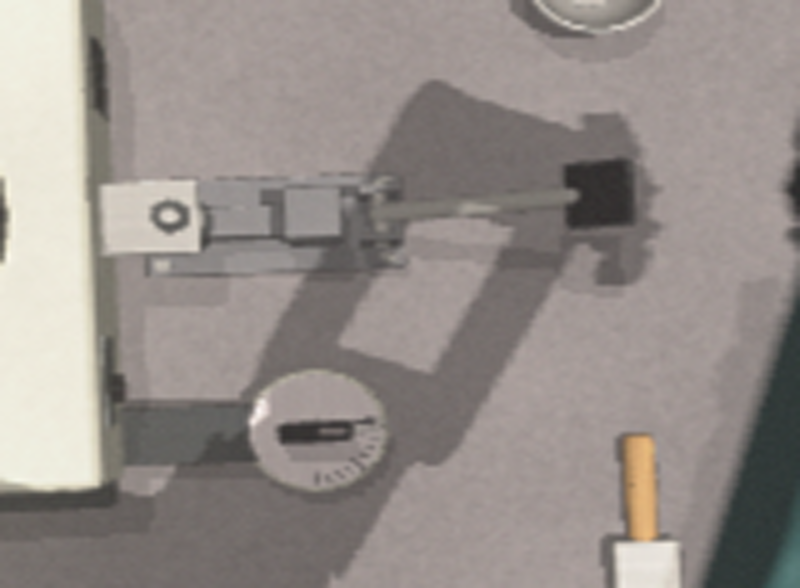

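View pics/s5b.png

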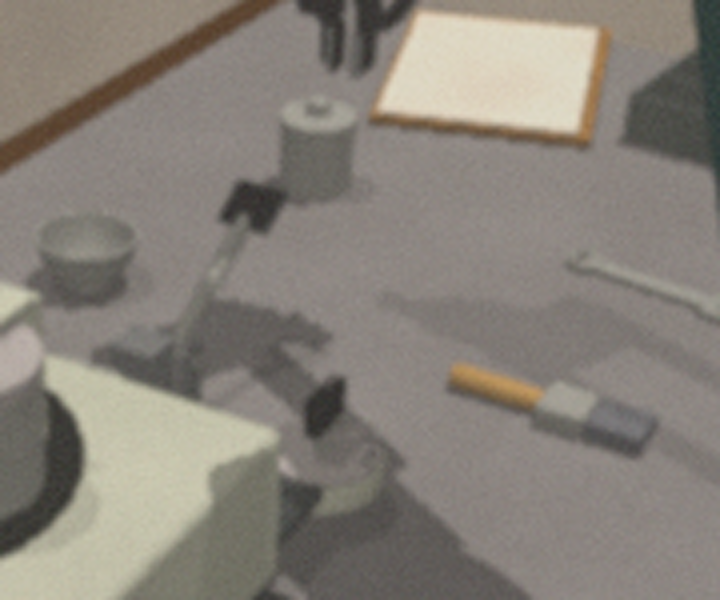

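The jack stands in line under the tongue, with the stud at crop pixel (170,216), the post at (312,212) and the pad at (600,192). Now measuring where the saddle is.

```bash
python3 - <<'E'
from h import *
d=np.load('pics/t5.npy')
def cl(u0,u1,v0,v1,z0,z1):
    b=np.array([pt('top',d,u,v)*1000 for v in range(v0,v1) for u in range(u0,u1) if d[v,u]>0]); return b[(b[:,2]>z0)&(b[:,2]<z1)]
q=lambda b:cv2.minAreaRect(b[:,:2].astype(np.float32))
p=cl(232,254,168,195,82,96); print('post',len(p),q(p),p.mean(0))
pad=cl(290,312,160,192,105,140); pad=pad[abs(pad[:,2]-np.median(pad[:,2]))<10]; print('pad',len(pad),q(pad),pad.mean(0))
print('stud',1000*pt('top',d,180+170.5/5-.5,130+216.5/4.2-.5,.103))
a=q(p)[0]; b=np.array(q(pad)[0]); dr=np.array(a)-b; L=np.linalg.norm(dr);print('head',np.degrees(np.arctan2(dr[1],dr[0])),L,'saddle',np.array(a)+80*dr/L)
E
```

```text
post 147 ((601.7632446289062, 87.44294738769531), (37.62608337402344, 32.64704895019531), 4.754777431488037) [601.53276684  87.24607144  88.5699674 ]
pad 212 ((605.935302734375, -69.68461608886719), (43.183860778808594, 42.36790084838867), 85.5083236694336) [605.34502011 -72.60570643 130.85652603]
stud [599.38698905 168.10618193 103.        ]
head 91.5209627400568 157.18294205452634 saddle [599.63982943 167.41476185]
```

servo_tool:
  steps:
    - {"travel":[12,48,0],"dr":[0.9,1.2,0]}
    - {"travel":[12,48,-20],"dr":[0,0,0]}
    - {"travel":[0,0,-10],"dr":[0,0,0]}
    - {"travel":[0,0,0],"dr":[0,0,0]}
  claw: 0

```text
time_s: 12.8
tcp_pos: [0.6079, -0.0759, 0.1779]
eef_rot: [-1.219, 1.187, -1.196]
force: [-0.8, -0.6, 0.1]
width: -0.0002
```

```bash
python3 -c "
from h import *
st()"
```

```text
t 12.8 tcp [607.9 -75.9 177.9] jaw az 1.4 finger [ 0.005 -0.003 -1.   ] q [-0.24  0.42  1.55 -0.    1.16 -0.26] F [-0.8 -0.6  0.1] T [-0.03  0.1   0.  ] w -0.0002449493212086592
```

servo_tool:
  steps:
    - {"travel":[-2,1,-15],"dr":[0,0,0]}
    - {"travel":[0,0,-15],"dr":[0,0,0]}
    - {"travel":[0,0,-10],"dr":[0,0,0]}
    - {"travel":[0,0,0],"dr":[0,0,0]}

```text
time_s: 13.2
tcp_pos: [0.6058, -0.075, 0.1395]
eef_rot: [-1.219, 1.184, -1.197]
force: [-0.6, 0.4, -1.0]
width: -0.0001
```

servo_tool:
  steps:
    - {"travel":[0,0,-8],"dr":[0,0,0]}
    - {"travel":[0,-3,-8],"dr":[0,0,0]}
    - {"travel":[0,-3,-8],"dr":[0,0,0]}

```text
time_s: 13.5
tcp_pos: [0.6075, -0.0823, 0.117]
eef_rot: [-1.216, 1.18, -1.201]
force: [0.0, -0.1, 1.7]
width: -0.0
```

```bash
python3 -c "
from h import *
st()"
```

```text
t 13.5 tcp [607.5 -82.3 117. ] jaw az 1.4 finger [ 0.012 -0.005 -1.   ] q [-0.25  0.49  1.61 -0.    1.03 -0.27] F [ 0.  -0.1  1.7] T [-0.04  0.14  0.  ] w -2.3648289906515038e-05
```

servo_tool:
  steps:
    - {"travel":[-1,-3,-9],"dr":[0,0,0]}
    - {"travel":[-1,-2,-9],"dr":[0,0,0]}
    - {"travel":[0,-1,-9],"dr":[0,0,0]}

```text
time_s: 13.8
tcp_pos: [0.607, -0.0903, 0.0887]
eef_rot: [-1.214, 1.177, -1.204]
force: [-0.1, -0.7, 1.7]
width: 0.0001
```

servo_tool:
  steps:
    - {"travel":[-1,0,-8],"dr":[0,0,0]}
    - {"travel":[-1,0,-8],"dr":[0,0.4,0]}
    - {"travel":[0,0,0],"dr":[0,0,0]}

```text
time_s: 14.1
tcp_pos: [0.607, -0.0927, 0.0731]
eef_rot: [-1.219, 1.178, -1.205]
force: [-2.2, 2.6, 12.4]
width: 0.0004
```

```bash
python3 -c "
from h import *
st()
im,d=snap('side','s6');cv2.imwrite('pics/s6b.png',cv2.resize(im[100:250,220:400,::-1],None,fx=4,fy=4,interpolation=2))"
```

```text
t 14.1 tcp [607.  -92.7  73.1] jaw az 1.4 finger [ 0.012 -0.01  -1.   ] q [-0.26  0.55  1.64 -0.01  0.94 -0.28] F [-2.2  2.6 12.4] T [ 0.35  0.6  -0.04] w 0.00036109431794112927
```

View pics/s6b.png

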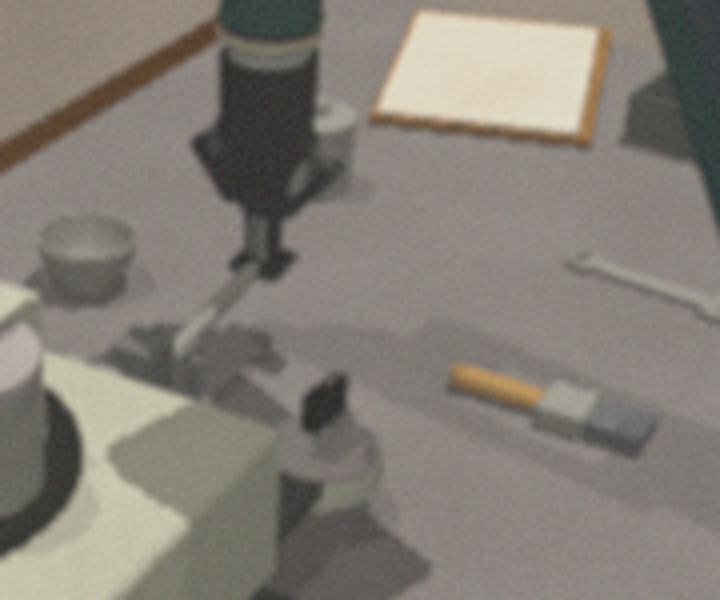

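The load has engaged, at 12 N on the pad. Continuing down.

servo_tool:
  steps:
    - {"travel":[-0.5,0,-7],"dr":[0,0,0]}
    - {"travel":[-0.5,0,-7],"dr":[0,0,0]}
    - {"travel":[0,0,-7],"dr":[0,0,0]}
    - {"travel":[0,0,-7],"dr":[0,0,0]}

```text
time_s: 14.55
tcp_pos: [0.6071, -0.0938, 0.0494]
eef_rot: [-1.218, 1.173, -1.208]
force: [-3.6, 2.2, 15.2]
width: -0.0002
```

```bash
python3 -c "
from h import *
st()"
```

```text
t 14.55 tcp [607.1 -93.8  49.4] jaw az 1.4 finger [ 0.016 -0.013 -1.   ] q [-0.26  0.58  1.66 -0.01  0.88 -0.28] F [-3.6  2.2 15.2] T [0.34 0.59 0.02] w -0.0002381779236576165
```

servo_tool:
  steps:
    - {"travel":[-0.5,0,-4],"dr":[0,0,0]}
    - {"travel":[0,0,-4],"dr":[0,0,0]}
    - {"travel":[0,0,-3],"dr":[0,0,0]}

```text
time_s: 14.85
tcp_pos: [0.6074, -0.0936, 0.0458]
eef_rot: [-1.217, 1.171, -1.209]
force: [-12.2, 2.3, 40.9]
width: -0.0001
```

servo_tool:
  steps:
    - {"travel":[0,0,-3],"dr":[0,0,0]}
    - {"travel":[0,0,-3],"dr":[0,0,0]}

```text
time_s: 15.05
tcp_pos: [0.6073, -0.0936, 0.0465]
eef_rot: [-1.217, 1.169, -1.211]
force: [-9.1, 0.3, 32.1]
width: 0.0001
```

```bash
python3 -c "
from h import *
st()
im,d=snap('side','s7');cv2.imwrite('pics/s7b.png',cv2.resize(im[100:250,220:400,::-1],None,fx=4,fy=4,interpolation=2))
im,d=snap('top','t7');cv2.imwrite('pics/t7b.png',cv2.resize(im[130:270,180:340,::-1],None,fx=5,fy=4.2,interpolation=2))
st()"
```

```text
t 15.05 tcp [607.3 -93.6  46.5] jaw az 1.5 finger [ 0.021 -0.014 -1.   ] q [-0.26  0.58  1.67 -0.01  0.87 -0.28] F [-9.1  0.3 32.1] T [0.34 1.49 0.07] w 0.00011379092390318004
t 15.15 tcp [607.3 -93.6  46.5] jaw az 1.5 finger [ 0.021 -0.014 -1.   ] q [-0.26  0.58  1.67 -0.01  0.87 -0.28] F [-9.5  1.2 33.1] T [0.34 1.51 0.02] w 7.253275069819367e-05
```

View pics/s7b.png

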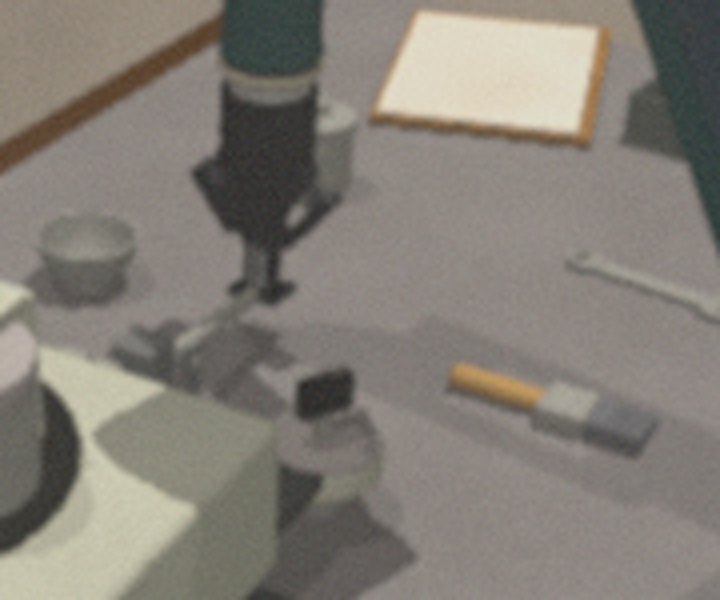

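View pics/t7b.png

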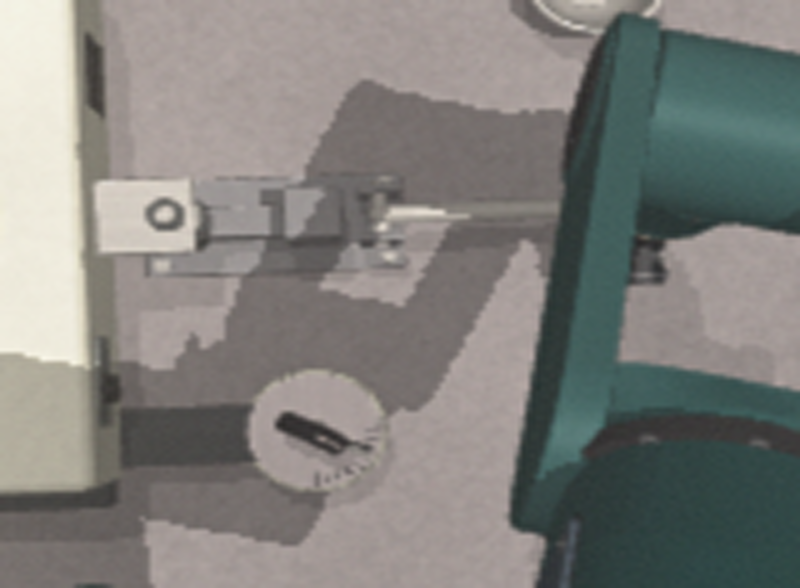

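The pointer moved to about 0.45 rad and the tongue rose with the handle at its stop. 33 N is more push than needed and close to tipping the jack back, so I'll ease it to about 18 N.

servo_tool:
  steps:
    - {"travel":[-0.5,0,-1],"dr":[0,0,0]}
    - {"travel":[0,0,-0.5],"dr":[0,0,0]}

```text
time_s: 15.35
tcp_pos: [0.6071, -0.0937, 0.0492]
eef_rot: [-1.216, 1.166, -1.212]
force: [-4.2, -0.6, 13.4]
width: 0.0001
```

```bash
python3 -c "
from h import *
st()"
```

```text
t 15.35 tcp [607.1 -93.7  49.2] jaw az 1.5 finger [ 0.023 -0.015 -1.   ] q [-0.26  0.57  1.67 -0.01  0.87 -0.28] F [-4.2 -0.6 13.4] T [0.03 0.63 0.01] w 7.962551217221187e-05
```

servo_tool:
  steps:
    - {"travel":[0,0,-2],"dr":[0,0,0]}
    - {"travel":[0,0,-2],"dr":[0,0,0]}

```text
time_s: 15.55
tcp_pos: [0.6071, -0.0937, 0.0479]
eef_rot: [-1.215, 1.165, -1.213]
force: [-5.5, 0.5, 19.1]
width: 0.0
```

```bash
python3 -c "
from h import *
st()"
```

```text
t 15.55 tcp [607.1 -93.7  47.9] jaw az 1.5 finger [ 0.024 -0.015 -1.   ] q [-0.26  0.58  1.67 -0.01  0.87 -0.28] F [-5.5  0.5 19.1] T [0.11 0.83 0.02] w 1.9224910339092005e-05
```

```bash
python3 - <<'E'
from h import *
im,d=snap('top','t8'); st(); snap('top','t8x'); snap('side','s8');st()
def cl(u0,u1,v0,v1,z0,z1,d=d):
    b=np.array([pt('top',d,u,v)*1000 for v in range(v0,v1) for u in range(u0,u1) if d[v,u]>0]); return b[(b[:,2]>z0)&(b[:,2]<z1)]
t=cl(201,217,176,186,95,135); print('tongue z',np.median(t[:,2]))
p=cl(232,254,168,195,80,100); print('post',len(p),cv2.minAreaRect(p[:,:2].astype(np.float32)),p.mean(0))
A=np.c_[p[:,:2]-p[:,:2].mean(0),np.ones(len(p))]; print('slope',np.linalg.lstsq(A,p[:,2],rcond=None)[0])
b=cl(228,262,216,250,90,110); w=np.linalg.svd(b[:,:2]-b[:,:2].mean(0))[2][0]; print('bar az',np.degrees(np.arctan2(w[1],w[0])))
# base plate plane
q=cl(205,262,164,198,4,22); A=np.c_[q[:,:2]-q[:,:2].mean(0),np.ones(len(q))]; print('base',len(q),np.linalg.lstsq(A,q[:,2],rcond=None)[0])
d0=np.load('pics/t5.npy'); q=cl(205,262,164,198,4,22,d0); A=np.c_[q[:,:2]-q[:,:2].mean(0),np.ones(len(q))]; print('base before',len(q),np.linalg.lstsq(A,q[:,2],rcond=None)[0])
cv2.imwrite('pics/t8b.png',cv2.resize(im[170:200,200:265,::-1],None,fx=12,fy=12,interpolation=2))
E
```

```text
t 15.6 tcp [607.1 -93.7  48. ] jaw az 1.5 finger [ 0.025 -0.015 -1.   ] q [-0.26  0.58  1.67 -0.01  0.87 -0.28] F [-5.6  1.  18.8] T [0.21 0.8  0.02] w 1.3271734292221952e-05
t 15.7 tcp [607.2 -93.7  48. ] jaw az 1.5 finger [ 0.024 -0.015 -1.   ] q [-0.26  0.58  1.67 -0.01  0.87 -0.28] F [-4.8  0.7 19.8] T [0.15 0.78 0.02] w -0.0004439127549332875
tongue z 112.51397656584872
post 147 ((601.699462890625, 87.41757202148438), (37.10221862792969, 32.61371612548828), 4.826507568359375) [601.48697778  87.24023606  88.9869636 ]
slope [ 1.56640794e-02 -8.35123131e-03  8.89869636e+01]
bar az -121.09226925963156
base 655 [-3.31065667e-02 -7.08199465e-03  1.06053004e+01]
base before 644 [-3.61640948e-02 -7.74992067e-03  1.06296899e+01]
```

View pics/t8b.png

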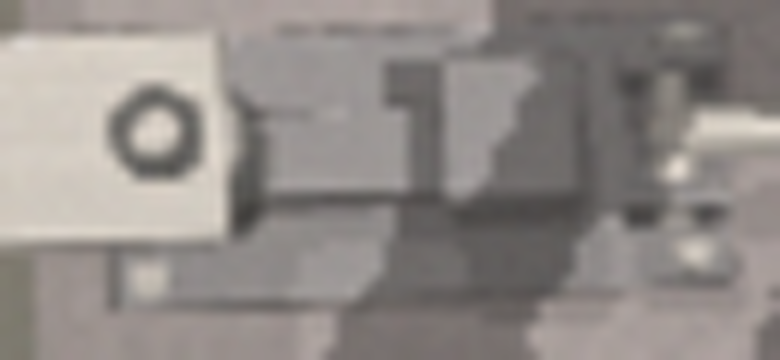

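```bash
python3 -c "
from h import *
print(finish_job()); st()"
```

```text
the job is handed in; nothing more can be done
None
the job is handed in; nothing more can be done
```

I handed the job in at about 15.7 s. All three parts went through as planned, but `finish_job()` gives no verdict, so I can't confirm the result from its side.

- **Knob:** I turned it counter-clockwise until the wrist moment jumped from about 0 to 3.3 N m, well above its 0.03 N m friction. That showed it was at the zero stop, so I released it there.
- **Jack:** I carried it to the mill, stood it down and let go. A top picture taken after release put the saddle within 1 mm of the lift point, 91.5° heading against about 91.2–91.9° measured for the mill.
- **Lift:** I pressed the handle down to its stop along its arc and kept holding it.
    - The final push was steady at about 19–20 N. It briefly reached 41 N, so I eased it because that much risks tipping the jack back.
    - The tongue top rose from 102 mm to about 112 mm, roughly 0.03 rad of tilt.
    - The jack's post and base plate were unmoved and level compared with before the lift.
    - The gripper was well clear of the mill.

**Checks that disagreed or were incomplete:**
- **Peak pointer:** it measured about 0.6 rad up from its reset position, more than the expected 0.4–0.5 but under the 0.8 limit. The measurement is only good to a few degrees.
- **Force on the pad:** about 5 N of sideways force remained at the end.
- **Bystanders:** the bowl, spare jar, brush and wrench looked undisturbed in the pictures, but I did not measure their positions again.

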